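# Set the polarizer ring to the rider and lock it

## Robot

A 6-joint arm with a two-finger parallel gripper is mounted at the origin on a cart in front of the work surface, level with it; the furniture and walls round the work are solid. World frame = base frame: x ahead of the robot, y to its left, z up, the work surface at z = 0. Lengths are in m, angles in rad, forces in N, time in s.
With the tool pointing down it reaches from about 0.25 to 0.775 m from the base axis. Payload 4 kg.
Tool frame: the origin (TCP) lies at the centre of the arm's flange, where the gripper is bolted on; the fingertips stand 173 mm ahead of it and the grasp point (between the pads) lies 155 mm ahead of it; z points along the fingers, y is the direction in which the jaws open and shut (so a half turn about z gives the same grasp; the last joint's range is limited). The gripper opens to 85 mm and grips with 20 to 120 N. Pads are 22 mm wide; open, the fingers measure 114 mm over their backs; the gripper's body (76 mm by 85 mm) begins 54 mm behind the grasp point. The pads swing forward as they close: fully open they stand 13 mm farther back than shut.
Start: joints at [1.076, 0.087, 1.371, -0, 1.684, -0.103], TCP at [0.21, 0.508, 0.405] pointing down, gripper open.
Joint ranges: [-3.1, 3.1], [-0.76, 2.03], [0.27, 2.55], [-1.08, 4.22], [0.17, 2.65], [-2.57, 2.57]. Speed limits (rad/s): [2.79, 2.79, 3.14, 3.14, 3.14, 3.14].

## Interface

Orientations are given as a unit quaternion [w, x, y, z].
In Python, from plant import manip gives the robot as it stands. Calls block until the motion is done:
- manip.goto(position, orientation): joint-space move of the TCP to a pose.
- manip.move_linear(position, orientation=None, velocity=0.15): straight line of the TCP; orientation=None keeps the orientation; velocity is the mean speed in m/s.
- manip.move_joints(angles): joint-space move.
- manip.release() and manip.grab(grasp_force=None): open the fingers fully, or close them until they stop; grasp_force is the grip in N (None keeps the last).
- manip.wait(seconds).
- manip.ik(position, orientation): joint angles nearest the present ones, or None.
- manip.camera(name): name is "scene" or "top" or "wrist"; returns the picture (420x560x3 uint8, red, green, blue); there is no depth.
- manip.camera_info(name): a dict with "camera_matrix" (3x3 intrinsics, pixels), "k1" (the pictures are not rectified: a ray, as slopes to the right and down, at radius r is drawn at 1 + k1 r^2 times it, then the intrinsics apply), "xyz" and "orientation" of the camera in the world; the wrist camera has in their place "mount" (4x4, takes a point from camera to tool coordinates, whose origin is the TCP and whose axes are the flange's). Camera axes: x right, y down, z forward; pixel columns grow to the right and rows downward; lengths in m; the calibration is good to about 2 mm. A picture is of the moment at which its call begins: read the wrist's pose just before it. camera_info takes no time and is no camera call.
A pose or a line that the arm cannot do raises manip.MotionError and nothing moves.
- manip.close_job(): hands the job in, once; it reports no verdict.
Trained networks look in the newest picture that a camera, given by its name, has taken for a name from the list of things; names that differ only in an ending like _2 or _b are one class to them, and where a whole thing is asked for, a point or a joint stands for the part that bears it (a point fixed in the world has none). Each returns a list of dicts, best first, with "score" (0 to 1); they miss things now and then, are a little off and sometimes report something else, mostly with a low value. They report only what shows in the picture. A call takes as long as a camera call. They do not tell look-alikes from the thing itself.
- manip.boxes_of(camera, thing): "rect" ([left, top, width, height] in pixels, round what is visible of it).
- manip.trace(camera, thing): "region" (420x560 bool, what is visible of it) and "rect" ([left, top, width, height] in pixels, round what is visible of it).
Readings, each from a call of its own:
- manip.read_time(): time.
- manip.read_qpos(): joint angles.
- manip.read_joint_velocities(): joint speeds.
- manip.read_joint_torque(): joint torques, N m.
- manip.read_ee_pos(): TCP position.
- manip.read_orientation(): TCP orientation.
- manip.read_contact_force(): force on the tool from outside, world axes, zero at the start.
- manip.read_moment(): the same for the moment, N m.
- manip.read_finger_gap(): opening from 0.0 (shut) to 1.0 (fully open).
Only numpy, scipy, OpenCV 4.12 (cv2) and the standard library are available. Lean on these libraries where they do the work, as an engineer would, in place of code of your own. Each camera call takes 0.05 s, during which the arm holds its last target.

## Task

On the round polarizer stage, push the ring's lever with the fingertips, without gripping it, round along the scale until its pointed end lines up with the point of the small rider clipped on the rim of the scale. Then push the lock lever the same way at the side of the stage over to its far stop, in the direction away from you. Leave the ring on the rider's mark, the dish lying on the stage window, and the vial, weights, bottle and stopper on the bench where they are.

Things in the scene. Friction and masses are not known exactly. Their poses are not given: they have to be found in the camera images.
- stage: Polarizer stage, fixed: dark steel disc, 214 mm diameter, 22 mm high. Origin: underside centre, on the ring's axis (z up); +x points away from the robot (turned up to 0.3 rad), +y left. Glass window in the centre; round it the turning ring (100 mm outer diameter, top 33 mm up). White scale strokes every 5 degrees at radius 86 to 97 mm on the front half. Lug with lock lever at the left.
- ring (a joint): Ring angle, rad, 0 to 2.44, grows counter-clockwise seen from above. In the stage frame the lever points (1.92 + value) rad from +x: at 0 to the front left, at 2.44 to the front right. Starts at 0.1 to 0.5 and has to grow. Stiff (about 1.3 N at the post); stays where it is left, no spring or detent.
- lever_post (a point): Middle of the upright black grip on the ring's lever, 70 mm from the ring's axis, 57 mm above the bench. The grip is a vertical cylinder of 12 mm diameter from 45 to 69 mm above the bench; below it a 9 mm stem goes down to the flat lever arm (10 mm wide, its top at 32 mm).
- pointer_tip (a point): Point of the lever, 82.5 mm from the ring's axis, 28 mm above the bench; it moves along the inner ends of the scale strokes.
- rider: Small steel rider clipped on the scale rim, fixed, 16 mm wide, top 31 mm above the bench, with a point towards the centre. Origin: on the ring's axis at bench height; its +x axis runs outward through the rider's point, so its yaw is the direction in which the lever must point (joint value 0.95 to 2.2).
- rider_tip (a point): Point of the rider, 88.5 mm from the ring's axis, 24 mm above the bench.
- lock (a joint): Angle of the lock lever, rad, about its upright pivot at stage x = 30 mm, y = 128 mm. 0: open, lever points to stage +y (left, outward); grows clockwise seen from above to 1.4 at its stop, where it points nearly to stage +x (back). Starts at 0 to 0.25. About 1.3 N at the knob moves it; it stays where it is left.
- lock_knob (a point): Middle of the lock lever's black knob, 46 mm from the lock pivot, 52 mm above the bench. The knob is an upright round one, 12 to 16 mm diameter, from 42 to 62 mm above the bench, on a 9 mm stem; the lever arm below it is 8 mm wide with its top at 32 mm.
- petri_dish: Loose clear dish, 60 mm diameter, 14 mm high, lying on the stage window inside the ring; origin in the centre of its underside. Must stay.
- vial_1: Loose vial, 25 mm diameter, 54 mm high, standing beside the stage; origin at its underside. Must stay.
- weight_200g: Loose weight, 30 mm diameter, 52 mm high, standing in front of the stage; origin at its underside. Must stay.
- weight_100g: Loose weight, 24 mm diameter, 42 mm high, standing in front of the stage; origin at its underside. Must stay.
- dropper_bottle: Loose dropper bottle, 35 mm diameter, 103 mm high, standing to the right of the stage; origin at its underside. Must stay.
- rubber_stopper: Loose stopper, 31 mm diameter, 25 mm high, standing to the right of the stage; origin at its underside. Must stay.
There are look-alikes about, which are no part of the job. Leave any purple or yellow look-alike of the vial_1 alone.

How it is judged:
By the outcome, as a careful person would: the job done as asked, in the order asked, and still so for the second after the job is handed in, with the robot touching nothing.
It also fails if it takes over 51 s, if anything falls off the work surface, if the arm or the gripper's body presses on something with over 40 N, if the wrist force passes 120 N, or if a joint passes its speed limit or range.

## Working session

There is one attempt and no reset: what is moved stays moved. The work goes in short steps, each a Python script; the robot and the scene stay as the last script left them, time stands still between calls to the robot, and variables do not carry over. Pictures are saved under pics/ and viewed, and the job is handed in when it is done.

```bash
ls; mkdir -p pics; python3 - <<'E'
from plant import manip
import cv2,numpy as np
print(manip.read_time(),manip.read_qpos(),manip.read_ee_pos(),manip.read_orientation())
for n in ["scene","top","wrist"]:
    im=manip.camera(n); cv2.imwrite(f"pics/{n}0.png",im[:,:,::-1]); print(n,manip.camera_info(n))
print(manip.read_time())
E
```

```text
pics
0.0 [ 1.07591489e+00  8.79714724e-02  1.37230080e+00 -8.76101994e-07
  1.68359422e+00 -1.03116263e-01] [0.20995769 0.50822069 0.40350606] [-3.34479449e-04  1.94632243e-01  9.80875628e-01 -1.08660580e-03]
scene {'camera_matrix': array([[514.04534787,   0.        , 280.1603919 ],
       [  0.        , 514.04534787, 204.07860825],
       [  0.        ,   0.        ,   1.        ]]), 'k1': -0.01952707090509013, 'xyz': array([-0.04267862, -0.94418613,  0.71426419]), 'orientation': array([-0.47005781,  0.84254109, -0.23160323,  0.12461985])}
top {'camera_matrix': array([[401.1387795 ,   0.        , 277.65643682],
       [  0.        , 401.1387795 , 207.63900807],
       [  0.        ,   0.        ,   1.        ]]), 'k1': -0.06552600780431456, 'xyz': array([ 0.25737427, -0.01795948,  1.1236932 ]), 'orientation': array([-0.07706547,  0.71985685, -0.68551846,  0.07701599])}
wrist {'camera_matrix': array([[310.50168073,   0.        , 276.94759789],
       [  0.        , 310.50168073, 205.76164073],
       [  0.        ,   0.        ,   1.        ]]), 'k1': -0.003875264772686256, 'mount': array([[-8.05828206e-05, -9.64475656e-01, -2.64171729e-01,
         6.63568595e-02],
       [ 9.99999983e-01, -3.42412461e-05, -1.80026724e-04,
         1.30366968e-03],
       [ 1.64585823e-04, -2.64171739e-01,  9.64475643e-01,
         3.02440865e-02],
       [ 0.00000000e+00,  0.00000000e+00,  0.00000000e+00,
         1.00000000e+00]])}
0.15
```

View pics/scene0.png

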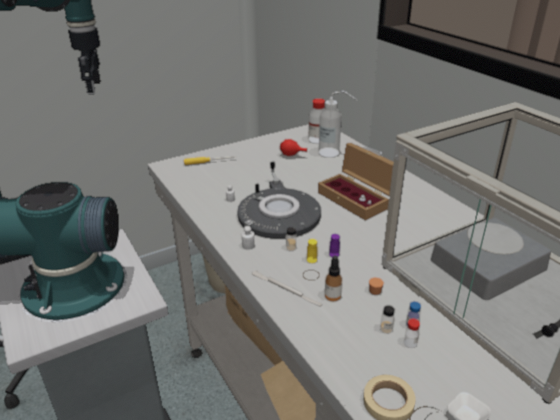

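View pics/top0.png

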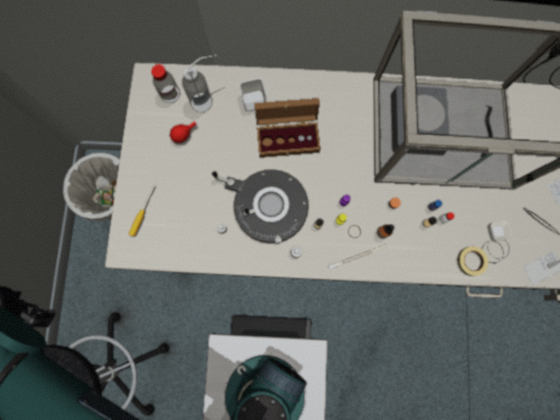

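View pics/wrist0.png

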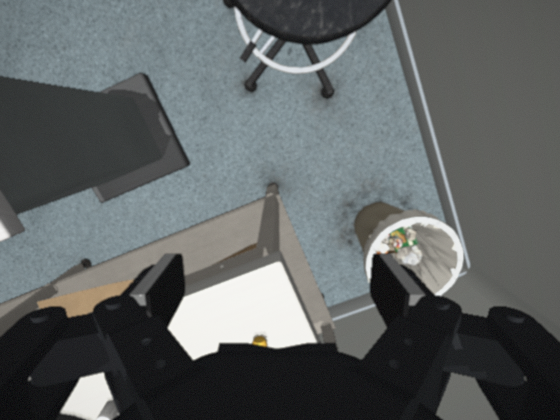

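```bash
cat > h.py <<'E'
from plant import manip
import cv2,numpy as np
from scipy.spatial.transform import Rotation as R
def rot(q): return R.from_quat([q[1],q[2],q[3],q[0]]).as_matrix()
def campose(n):
    i=manip.camera_info(n)
    if n=="wrist":
        p=np.array(manip.read_ee_pos());Rt=rot(manip.read_orientation());M=i["mount"]
        return i["camera_matrix"],i["k1"],p+Rt@M[:3,3],Rt@M[:3,:3]
    return i["camera_matrix"],i["k1"],np.array(i["xyz"]),rot(i["orientation"])
def px2plane(cp,uv,z):
    K,k1,c,Rc=cp
    uv=np.asarray(uv,float).reshape(-1,1,2)
    n=cv2.undistortPoints(uv,K,np.array([k1,0,0,0,0.])).reshape(-1,2)
    d=np.c_[n,np.ones(len(n))]@Rc.T
    return c+d*((z-c[2])/d[:,2])[:,None]
def proj(cp,P):
    K,k1,c,Rc=cp
    P=np.atleast_2d(P)
    r=(P-c)@Rc; n=r[:,:2]/r[:,2:]; n=n*(1+k1*(n**2).sum(1))[:,None]
    return n@K[:2,:2].T+K[:2,2]
def down(yaw):
    # tool z down, tool x at world angle yaw
    m=np.array([[np.cos(yaw),np.sin(yaw),0],[np.sin(yaw),-np.cos(yaw),0],[0,0,-1]])
    q=R.from_matrix(m).as_quat(); return np.array([q[3],q[0],q[1],q[2]])
E
python3 - <<'E'
from h import *
cp=campose("top")
im=manip.camera("top")
c=im[130:290,180:420]; cv2.imwrite("pics/topcrop.png",cv2.resize(c,None,fx=3.3,fy=3.3,interpolation=cv2.INTER_CUBIC)[:,:,::-1])
for n,z in [("stage",.022),("ring",.033),("lever_post",.057),("lock",.05),("lock_knob",.052),("rider",.03),("vial_1",0.03),("weight_200g",.03),("weight_100g",.02),("dropper_bottle",.05),("rubber_stopper",.012),("petri_dish",.03)]:
    for b in manip.boxes_of("top",n)[:3]:
        r=b["rect"]; u=(r[0]+r[2]/2,r[1]+r[3]/2)
        print(n,round(b["score"],2),np.round(r,0),px2plane(cp,u,z)[0].round(3))
R0=rot(manip.read_orientation());print(R0.round(3),manip.read_time())
E
```

```text
ring 0.84 [243. 191.  43.  33.] [0.498 0.025 0.033]
lever_post 0.9 [248. 188.  40.  31.] [0.503 0.015 0.057]
lock 0.56 [210. 172.  24.  14.] [0.57  0.148 0.05 ]
lock_knob 0.6 [212. 172.  19.  11.] [0.574 0.149 0.052]
rider 0.21 [210. 168. 101.  79.] [0.499 0.035 0.03 ]
vial_1 0.44 [333. 215.  13.  14.] [ 0.467 -0.185  0.03 ]
weight_200g 0.47 [290. 242.  15.  15.] [ 0.384 -0.07   0.03 ]
weight_100g 0.53 [216. 224.  11.   8.] [0.436 0.142 0.02 ]
dropper_bottle 0.61 [377. 226.  17.  14.] [ 0.44  -0.309  0.05 ]
rubber_stopper 0.4 [390. 197.  10.  13.] [ 0.532 -0.346  0.012]
petri_dish 0.84 [261. 193.  22.  22.] [0.509 0.004 0.03 ]
petri_dish 0.24 [240. 188.  47.  33.] [0.506 0.029 0.03 ]
[[-0.924  0.382  0.   ]
 [ 0.382  0.924  0.   ]
 [-0.     0.    -1.   ]] 0.8
```

View pics/topcrop.png

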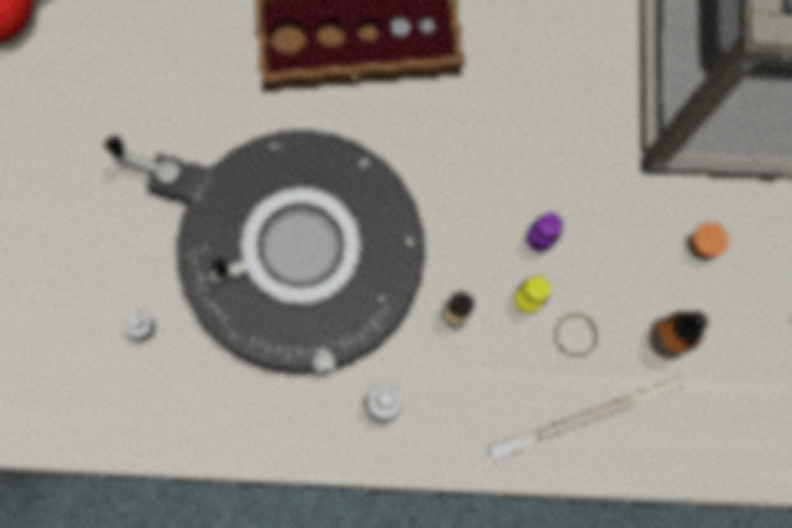

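```bash
cat > look.py <<'E'
from h import *
import sys,pickle
def look(name,pos,yaw):
    manip.goto(pos,down(yaw)); 
    cp=campose("wrist"); im=manip.camera("wrist"); cv2.imwrite(f"pics/{name}.png",im[:,:,::-1]); pickle.dump((cp,im),open(name+".pkl","wb"))
    return cp,im
E
python3 - <<'E'
from look import *
for nm,p,y in [("w1",[.56,.02,.36],np.pi),("w2",[.50,-.07,.36],np.pi/2)]:
    print(manip.ik(p,down(y)))
    cp,im=look(nm,p,y)
    for n,z in [("stage",.022),("ring",.033),("lever_post",.057),("lock_knob",.052),("rider",.03),("vial_1",0.03),("petri_dish",.03)]:
        for b in manip.boxes_of("wrist",n)[:2]:
            r=b["rect"]; u=(r[0]+r[2]/2,r[1]+r[3]/2)
            print(n,round(b["score"],2),np.round(r,0),px2plane(cp,u,z)[0].round(3))
print(manip.read_time(),manip.read_contact_force())
E
```

```text
[-6.54804647e-02  1.23009173e-01  1.42006453e+00 -4.44089210e-16
  1.59851895e+00 -1.63627679e+00]
stage 0.68 [158.  16. 290. 224.] [0.501 0.047 0.022]
ring 0.68 [209.  83. 142. 107.] [0.509 0.024 0.033]
lever_post 0.92 [215.  81. 138. 112.] [0.508 0.027 0.057]
lever_post 0.64 [372. 191.  77.  38.] [0.572 0.145 0.057]
lock_knob 0.65 [169.   1.  30.  12.] [ 0.408 -0.052  0.052]
lock_knob 0.6 [376. 191.  73.  37.] [0.574 0.148 0.052]
rider 0.89 [230.  14.  16.  25.] [ 0.416 -0.012  0.03 ]
rider 0.43 [389.  40.  41.  33.] [0.439 0.139 0.03 ]
vial_1 0.77 [92. 66. 52. 36.] [ 0.462 -0.122  0.03 ]
vial_1 0.62 [18. 90. 65. 27.] [ 0.479 -0.186  0.03 ]
petri_dish 0.78 [233. 105.  62.  67.] [0.511 0.01  0.03 ]
[-2.51438790e-01 -2.39812966e-04  1.55007045e+00 -4.44089210e-16
  1.59176201e+00 -2.51438790e-01]
stage 0.86 [178.   1. 224. 213.] [0.513 0.01  0.022]
ring 0.71 [231.   4. 111. 155.] [0.51  0.031 0.033]
rider 0.61 [178. 125.  17.  15.] [ 0.416 -0.013  0.03 ]
rider 0.26 [227. 221.  25.  39.] [ 0.463 -0.122  0.03 ]
vial_1 0.9 [228. 223.  24.  40.] [ 0.464 -0.124  0.03 ]
vial_1 0.86 [293. 284.  30.  42.] [ 0.535 -0.197  0.03 ]
petri_dish 0.35 [144. 171.  40.  33.] [ 0.389 -0.066  0.03 ]
5.0083 [0.28436201 1.27817526 0.05756419]
```

View pics/w1.png

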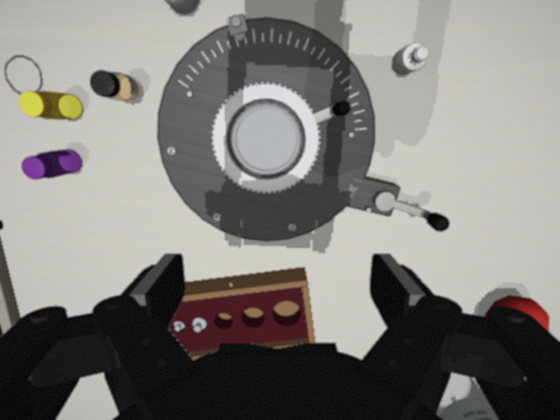

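View pics/w2.png

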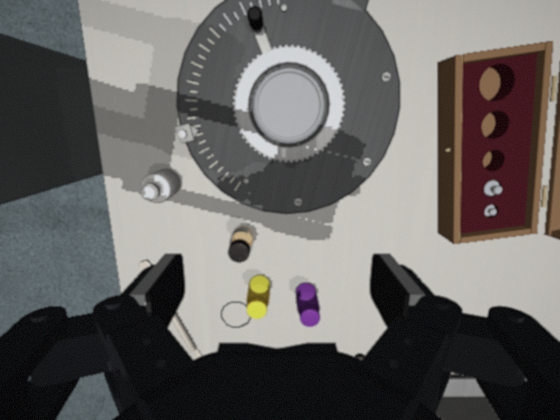

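```bash
python3 - <<'E'
from h import *
import pickle
from scipy.optimize import minimize
th=np.linspace(0,2*np.pi,361)[:-1]
for nm in ["w1","w2"]:
    cp,im=pickle.load(open(nm+".pkl","rb"))
    g=cv2.GaussianBlur(cv2.cvtColor(im,cv2.COLOR_RGB2GRAY),(0,0),1.0).astype(np.float32)
    def samp(c,r,z):
        P=np.c_[c[0]+r*np.cos(th),c[1]+r*np.sin(th),np.full(360,z)]
        uv=proj(cp,P).astype(np.float32)
        v=cv2.remap(g,uv[:,0].reshape(1,-1),uv[:,1].reshape(1,-1),cv2.INTER_LINEAR,borderMode=cv2.BORDER_REPLICATE)[0]
        ok=(uv[:,0]>2)&(uv[:,0]<557)&(uv[:,1]>2)&(uv[:,1]<417)
        return np.where(ok,v,np.nan)
    for r,z,s in [(.050,.033,-1),(.107,.022,1)]:
        f=lambda c:-np.nanmean(np.clip(s*(samp(c,r+.0015,z)-samp(c,r-.0015,z)),-10,40))
        best=min(((f((a,b)),a,b) for a in np.arange(.48,.54,.002) for b in np.arange(-.02,.04,.002)))
        o=minimize(f,best[1:],method="Nelder-Mead",options=dict(initial_simplex=[best[1:],(best[1]+.001,best[2]),(best[1],best[2]+.001)]))
        print(nm,r,o.x.round(4),o.fun)
    x0,y0=(215,5) if nm=="w1" else (165,0)
    c=im[y0:y0+130,x0:x0+170]; cv2.imwrite(f"pics/{nm}c.png",cv2.resize(c,None,fx=4.5,fy=4.5,interpolation=cv2.INTER_CUBIC)[:,:,::-1])
E
```

```text
w1 0.05 [0.5117 0.0104] -39.45802307128906
w1 0.107 [0.5114 0.0107] -36.573463439941406
w2 0.05 [0.5119 0.0109] -39.235660552978516
w2 0.107 [0.5116 0.0114] -37.25788497924805
```

View pics/w1c.png

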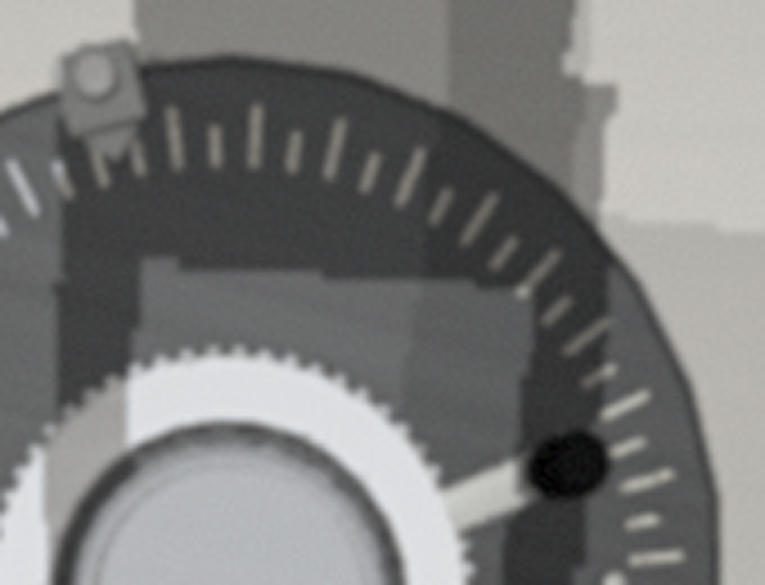

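View pics/w2c.png

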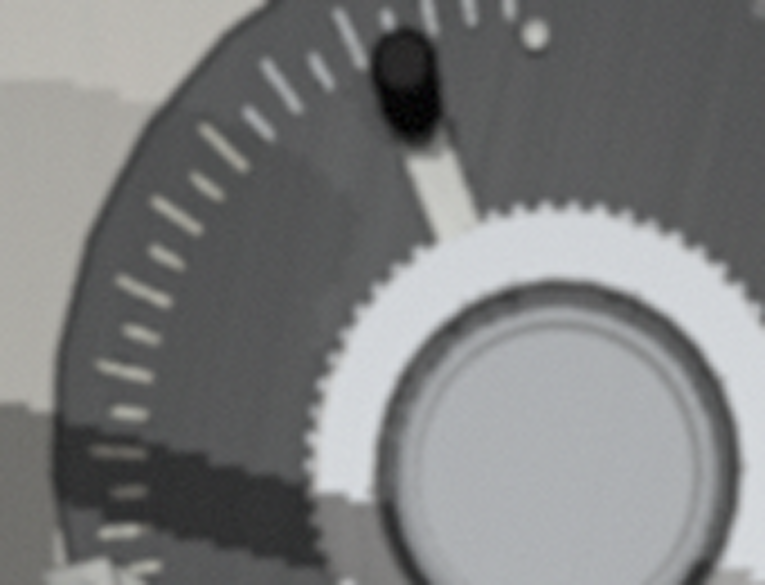

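```bash
python3 - <<'E'
from h import *
import pickle
a,_=pickle.load(open("w1.pkl","rb")); b,_=pickle.load(open("w2.pkl","rb"))
C=np.array([.5117,.0108])
def pol(P): d=P[:2]-C; return np.hypot(*d).round(4), np.arctan2(d[1],d[0]).round(3)
def tri(ua,ub):
    # height where rays meet
    from scipy.optimize import least_squares
    f=lambda X: np.r_[proj(a,X)[0]-ua, proj(b,X)[0]-ub]
    o=least_squares(f,[.5,.0,.05]); return o.x.round(4),o.fun.round(2)
off=np.array([.0,.0])-.39
t=np.array([215+120/4.5,5+155/4.5])+off
P=px2plane(a,t,.024)[0]; print("rider tip",P,pol(P))
r=np.array([165+88/4.5,0+577/4.5])+off
# rider screw/body centre both views
print(tri((237-.5+.0,22),(184,131)))
k1=np.array([215+572/4.5,5+460/4.5])+off; k2=np.array([165+404/4.5,57/4.5])+off
X,res=tri(k1,k2);print("knob top?",X,res,pol(X))
for z in (.057,.069): P=px2plane(a,k1,z)[0];print(z,pol(P)); P=px2plane(b,k2,z)[0];print(z,pol(P))
# lever arm: edges at ring
m=np.array([215+487/4.5,5+497/4.5])+off; print("arm",pol(px2plane(a,m,.032)[0]))
m=np.array([165+440/4.5,190/4.5])+off; print("arm",pol(px2plane(b,m,.032)[0]))
# lock
kn=px2plane(a,(437,221),.055)[0]; pv=px2plane(a,(385,202),.034)[0]; print("lock",kn,pv,kn-pv,pol(pv))
# stroke directions: 90deg reference etc
print(manip.read_time())
E
python3 - <<'E'
import cv2
im=cv2.imread("pics/w1.png")
cv2.imwrite("pics/w1r.png",cv2.resize(im[5:65,210:290],None,fx=10,fy=10,interpolation=cv2.INTER_CUBIC))
cv2.imwrite("pics/w1l.png",cv2.resize(im[160:245,340:460],None,fx=6.5,fy=6.5,interpolation=cv2.INTER_CUBIC))
E
```

```text
rider tip [ 0.42387174 -0.0100554   0.024     ] (np.float64(0.0903), np.float64(-2.908))
(array([ 0.4162, -0.0114,  0.0426]), array([ 0.34,  1.06, -1.3 ,  0.46]))
knob top? [0.4847 0.0704 0.087 ] [ 0.27  0.92 -0.88  0.24] (np.float64(0.0654), np.float64(1.996))
0.057 (np.float64(0.0714), np.float64(1.987))
0.057 (np.float64(0.0743), np.float64(1.962))
0.069 (np.float64(0.069), np.float64(1.995))
0.069 (np.float64(0.0707), np.float64(1.971))
arm (np.float64(0.0579), np.float64(1.973))
arm (np.float64(0.0583), np.float64(1.984))
lock [0.58397605 0.1709994  0.055     ] [0.57121493 0.12836283 0.034     ] [0.01276112 0.04263657 0.021     ] (np.float64(0.1318), np.float64(1.102))
5.0083
```

View pics/w1r.png

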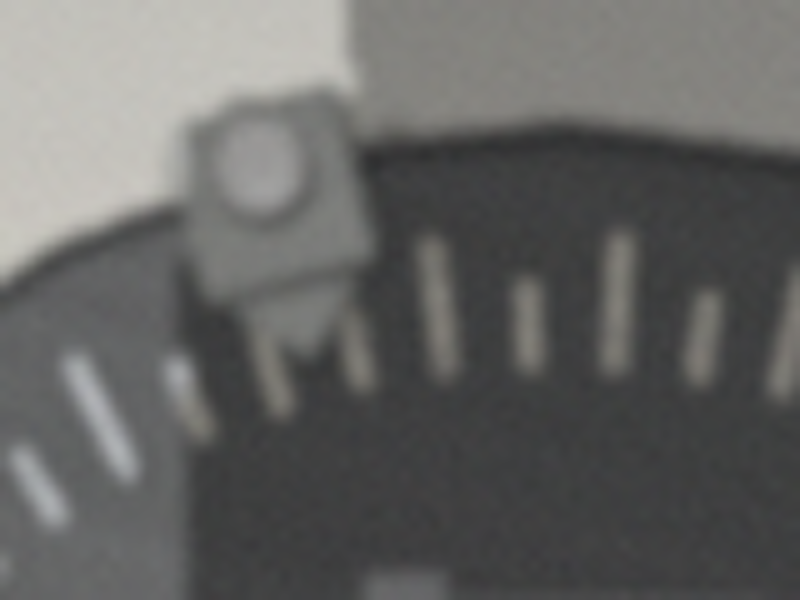

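View pics/w1l.png

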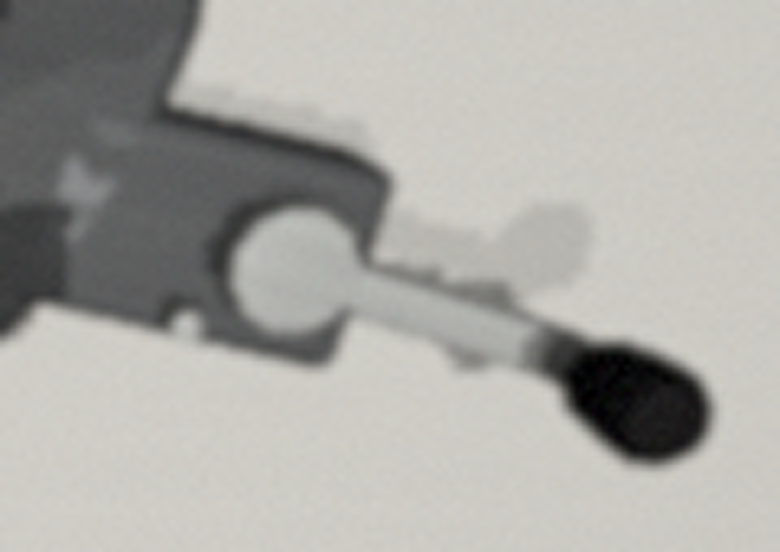

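```bash
cat >> h.py <<'E'
C=np.array([.5117,.0108])
ZT=.173+.050
def ringpose(phi,d,z=ZT):
    t=np.array([-np.sin(phi),np.cos(phi)])
    p=C+.070*np.array([np.cos(phi),np.sin(phi)])-d*t
    return [p[0],p[1],z],down(phi-np.pi/2)
E
python3 - <<'E'
from look import *
manip.grab()
f0=np.array(manip.read_contact_force())
p,q=ringpose(1.98,.030,.30); manip.goto(p,q)
p,q=ringpose(1.98,.030); manip.move_linear(p,q,velocity=.12)
print(manip.read_finger_gap(),manip.read_time(),manip.read_contact_force()-f0)
tgt=3.378-.12
for phi in np.linspace(1.98,tgt,8):
    p,q=ringpose(phi,.017); manip.move_linear(p,q,velocity=.06)
    print(round(phi,2),(manip.read_contact_force()-f0).round(1),manip.read_time())
p,q=ringpose(tgt,.030); manip.move_linear(p,q,velocity=.12)
p,q=ringpose(tgt,.030,.30); manip.move_linear(p,q,velocity=.15)
look("w3",[.50,-.01,.32],np.pi); print(manip.read_time())
E
```

```text
0.0013725912849535426 7.8917 [-0.49330139  1.30488287  0.16270411]
1.98 [-1.5  0.1 -0.3] 8.2583
2.16 [-0.9 -0.8  0.3] 8.625
2.35 [-0.7 -0.1 -0.6] 8.9917
2.53 [-2.  -1.1 -0.3] 9.3583
2.71 [-1.9 -0.5 -0. ] 9.725
2.89 [-0.7  0.4  0.1] 10.0917
3.08 [-0.6 -0.2  0.6] 10.4583
3.26 [-0.4  0.3  0.3] 10.825
13.1667
```

View pics/w3.png

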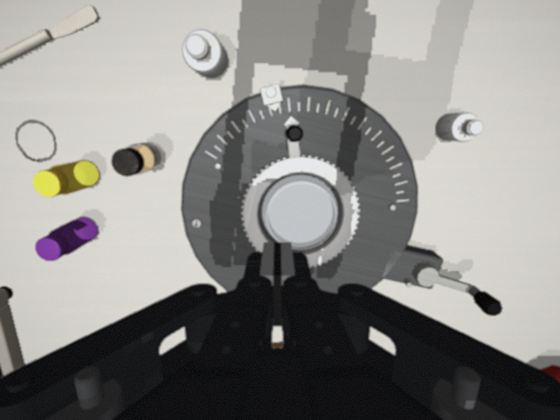

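```bash
python3 - <<'E'
import cv2
im=cv2.imread("pics/w3.png")
cv2.imwrite("pics/w3c.png",cv2.resize(im[80:140,245:325],None,fx=10,fy=10,interpolation=cv2.INTER_CUBIC))
E
```

```text
(no output)
```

View pics/w3c.png

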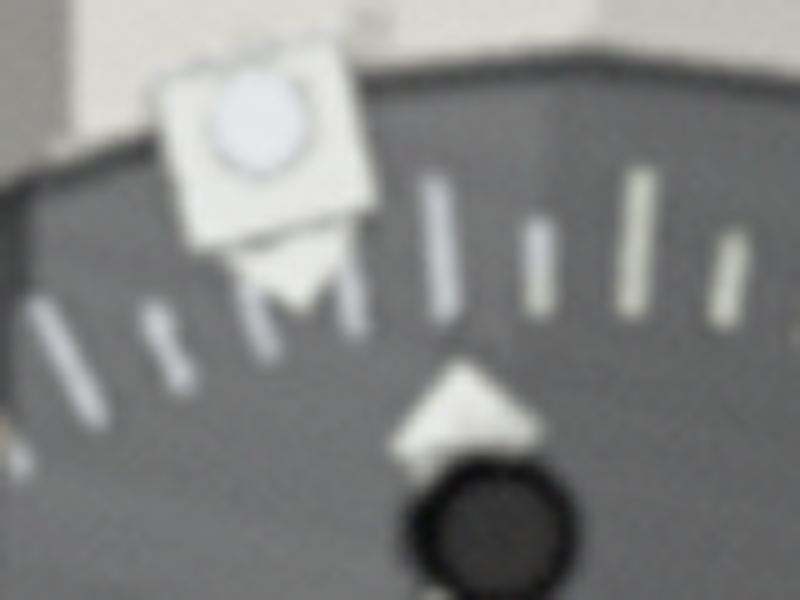

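```bash
cat > fit.py <<'E'
from h import *
import pickle
from scipy.optimize import minimize
th=np.linspace(0,2*np.pi,361)[:-1]
def centre(cp,im):
    g=cv2.GaussianBlur(cv2.cvtColor(im,cv2.COLOR_RGB2GRAY),(0,0),1.0).astype(np.float32)
    def samp(c,r,z):
        P=np.c_[c[0]+r*np.cos(th),c[1]+r*np.sin(th),np.full(360,z)]
        uv=proj(cp,P).astype(np.float32)
        v=cv2.remap(g,uv[:,0].reshape(1,-1),uv[:,1].reshape(1,-1),cv2.INTER_LINEAR)[0]
        ok=(uv[:,0]>2)&(uv[:,0]<557)&(uv[:,1]>2)&(uv[:,1]<230)
        return np.where(ok,v,np.nan)
    out=[]
    for r,z,s in [(.050,.033,-1),(.107,.022,1)]:
        f=lambda c:-np.nanmean(np.clip(s*(samp(c,r+.0015,z)-samp(c,r-.0015,z)),-10,40))
        o=minimize(f,C,method="Nelder-Mead",options=dict(initial_simplex=[C,C+[.002,0],C+[0,.002]]))
        out.append(o.x)
    return np.array(out)
def ang(P,c): d=P[:2]-c; return np.hypot(*d).round(4),round(np.arctan2(d[1],d[0])%(2*np.pi),4)
def report(nm,rt,pt):
    cp,im=pickle.load(open(nm+".pkl","rb"))
    cs=centre(cp,im); print(cs.round(4))
    for c in cs:
        a=ang(px2plane(cp,rt,.024)[0],c); b=ang(px2plane(cp,pt,.028)[0],c); print("rider",a,"pointer",b,"diff",a[1]-b[1])
E
python3 - <<'E'
from fit import *
report("w3",(274.85,110.75),(290.75,115.35))
E
```

```text
[[0.5122 0.0118]
 [0.513  0.0108]]
rider (np.float64(0.0895), np.float64(3.3935)) pointer (np.float64(0.0835), np.float64(3.2549)) diff 0.13859999999999983
rider (np.float64(0.09), np.float64(3.3807)) pointer (np.float64(0.0842), np.float64(3.2423)) diff 0.13839999999999986
```

```bash
python3 - <<'E'
from look import *
def go(tgt):
    s=tgt-.12
    manip.goto(*ringpose(s,.030,.27)); manip.move_linear(*ringpose(s,.030),velocity=.12)
    for phi in np.linspace(s,tgt,3): manip.move_linear(*ringpose(phi,.017),velocity=.04)
    manip.move_linear(*ringpose(tgt,.030),velocity=.12)
    manip.move_linear(*ringpose(tgt,.030,.29),velocity=.15)
go(3.391)
look("w4",[.50,-.01,.30],np.pi); print(manip.read_time())
im=cv2.imread("pics/w4.png")
cv2.imwrite("pics/w4c.png",cv2.resize(im[70:130,235:315],None,fx=10,fy=10,interpolation=cv2.INTER_CUBIC))
E
```

```text
18.2083
```

View pics/w4c.png

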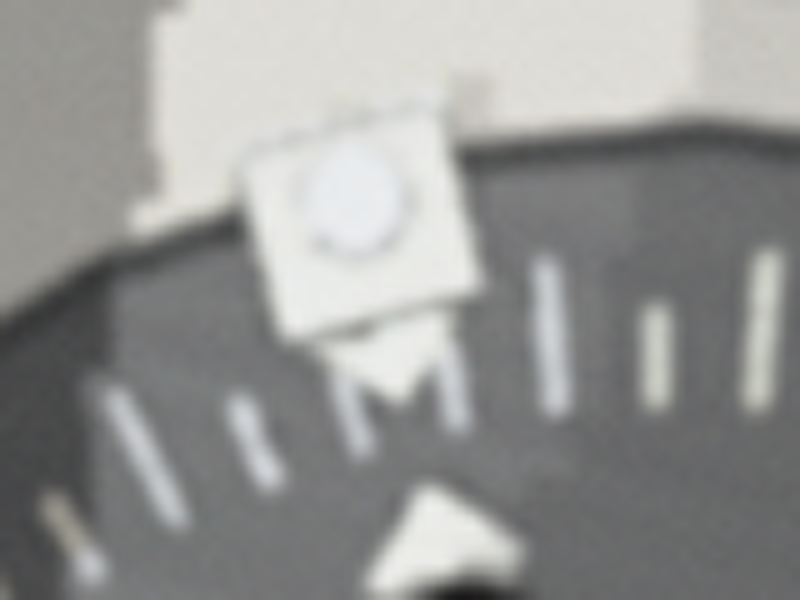

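View pics/w4.png

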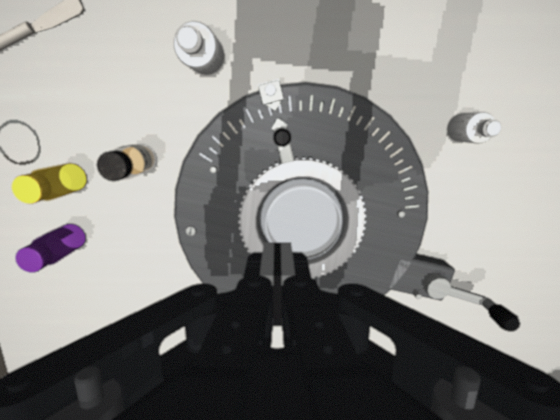

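```bash
python3 - <<'E'
from fit import *
report("w4",(274.75,109.75),(277.35,118.05))
E
```

```text
[[0.5118 0.0112]
 [0.5132 0.0108]]
rider (np.float64(0.0892), np.float64(3.3871)) pointer (np.float64(0.0828), np.float64(3.382)) diff 0.0051000000000001044
rider (np.float64(0.0904), np.float64(3.3792)) pointer (np.float64(0.084), np.float64(3.3736)) diff 0.005599999999999827
```

```bash
cat > lk.py <<'E'
from h import *
PV=np.array([.5712,.1283]); ZL=.173+.047
def lockpose(psi,d,z=ZL):
    t=np.array([np.sin(psi),-np.cos(psi)])
    p=PV+.046*np.array([np.cos(psi),np.sin(psi)])-d*t
    return [p[0],p[1],z],down(psi+np.pi/2)
E
python3 - <<'E'
from look import *
from lk import *
tgt=3.396; s=tgt-.04
manip.goto(*ringpose(s,.028,.27)); manip.move_linear(*ringpose(s,.028),velocity=.12)
for phi in (s,tgt): manip.move_linear(*ringpose(phi,.017),velocity=.04)
manip.move_linear(*ringpose(tgt,.030),velocity=.12)
manip.move_linear(*ringpose(tgt,.030,.29),velocity=.2)
print(manip.read_time())
manip.goto(*lockpose(1.28,.034,.29)); manip.move_linear(*lockpose(1.28,.034),velocity=.15)
f0=np.array(manip.read_contact_force())
for psi in np.linspace(1.28,.08,7):
    manip.move_linear(*lockpose(psi,.0175),velocity=.07)
    print(round(psi,2),(manip.read_contact_force()-f0).round(1))
print(manip.read_time())
psi=.08
for k in range(10):
    psi-=.022; manip.move_linear(*lockpose(psi,.0175),velocity=.04)
    f=np.array(manip.read_contact_force())-f0; print(round(psi,3),f.round(1),manip.read_time())
    if np.hypot(*f[:2])>6 : break
manip.move_linear(*lockpose(psi,.034),velocity=.12)
manip.move_linear(*lockpose(psi,.034,.30),velocity=.2)
look("w5",[.53,-.0,.31],np.pi); print(manip.read_time())
im=cv2.imread("pics/w5.png")
cv2.imwrite("pics/w5c.png",cv2.resize(im[35:115,210:310],None,fx=8,fy=7.5,interpolation=cv2.INTER_CUBIC))
E
```

```text
21.4417
1.28 [-0.8 -0.2 -0.2]
1.08 [0.5 0.4 0.9]
0.88 [-0.3  0.3 -0.1]
0.68 [-0.8  1.1 -0.6]
0.48 [ 0.   0.9 -0.6]
0.28 [0.4 0.9 0.8]
0.08 [-0.9  0.5 -0.3]
25.35
0.058 [-0.1  1.2 -0.4] 25.6
0.036 [-0.2  2.2 -1.1] 25.85
0.014 [-0.5  1.6  0.2] 26.1
-0.008 [-0.4  1.2 -0.4] 26.35
-0.03 [-0.5  0.6  0.2] 26.6
-0.052 [-0.8  1.6 -0.7] 26.85
-0.074 [-1.4  4.1 -0.1] 27.1
-0.096 [-0.5  5.6 -0.4] 27.35
-0.118 [-0.3  8.3 -0.6] 27.6
30.1917
```

View pics/w5.png

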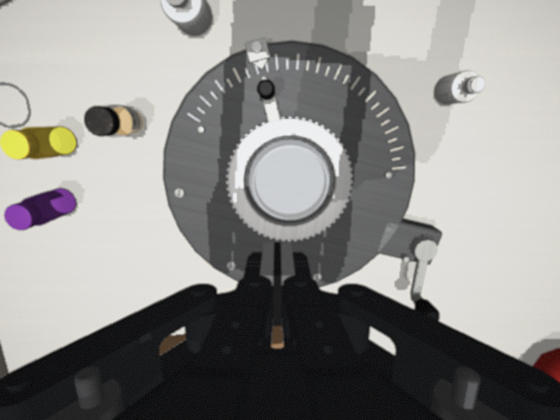

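View pics/w5c.png

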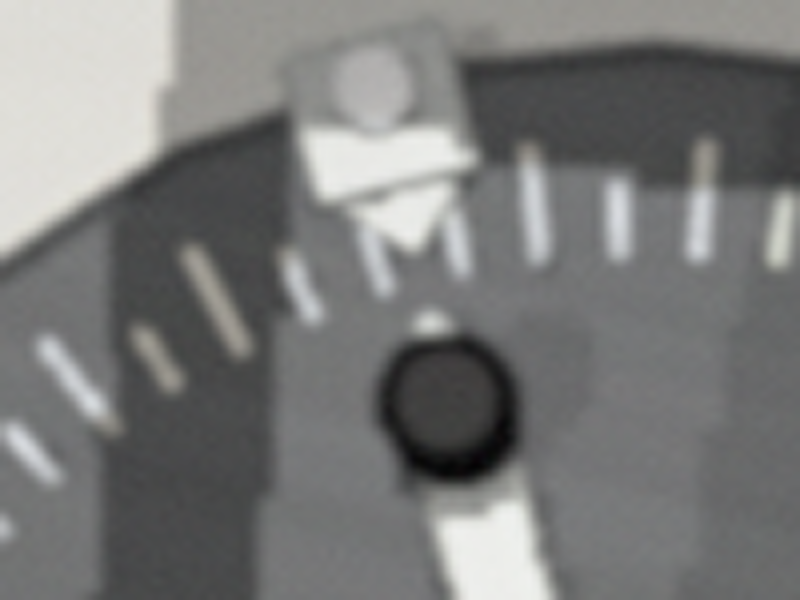

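```bash
python3 - <<'E'
from look import *
look("w6",[.50,-.01,.30],np.pi); print(manip.read_time())
im=cv2.imread("pics/w6.png")
cv2.imwrite("pics/w6c.png",cv2.resize(im[70:130,235:315],None,fx=10,fy=10,interpolation=cv2.INTER_CUBIC))
cv2.imwrite("pics/w6l.png",cv2.resize(im[240:360,380:500],None,fx=5,fy=5,interpolation=cv2.INTER_CUBIC))
im=manip.camera("top")
cv2.imwrite("pics/top6.png",cv2.resize(im[130:290,180:420],None,fx=3.3,fy=3.3,interpolation=cv2.INTER_CUBIC)[:,:,::-1])
im=manip.camera("scene")
cv2.imwrite("pics/scene6.png",cv2.resize(im[150:310,180:420],None,fx=3.3,fy=3.3,interpolation=cv2.INTER_CUBIC)[:,:,::-1])
E
```

```text
30.5
```

View pics/w6c.png

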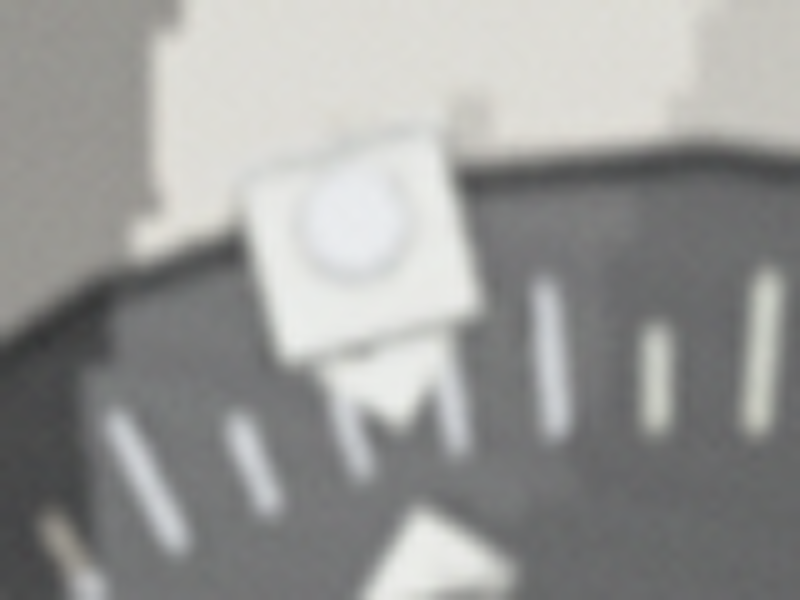

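View pics/w6l.png

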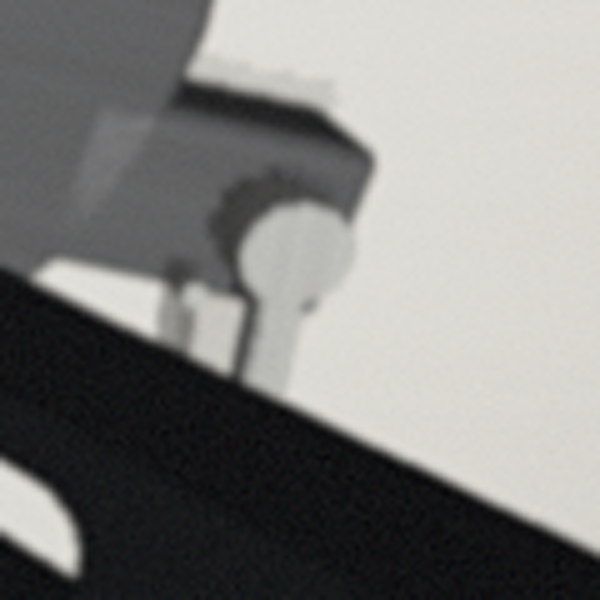

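View pics/scene6.png

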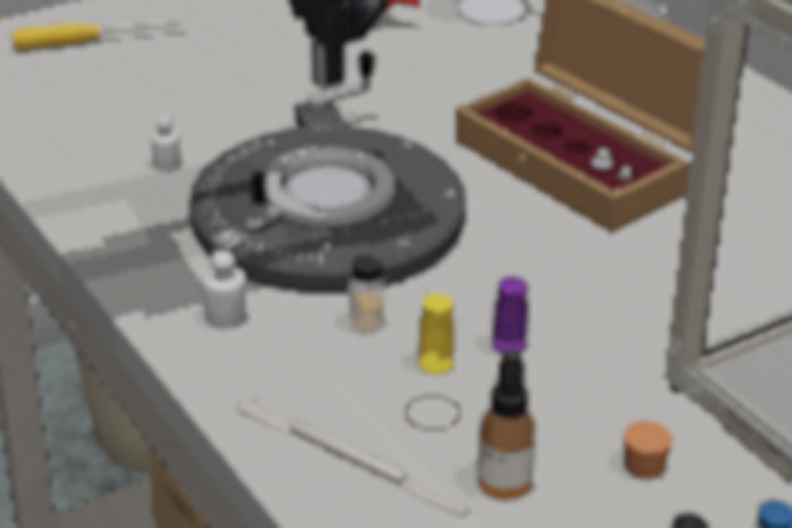

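```bash
python3 - <<'E'
from fit import *
report("w6",(274.75,112.35),(276.95,120.35))
cp,im=pickle.load(open("w5.pkl","rb"))
pv=px2plane(cp,(425,249),.034)[0]; e=px2plane(cp,(419,291),.032)[0]; k=px2plane(cp,(427,312),.055)[0]
print(pv,e,k,np.arctan2(*(e-pv)[[1,0]]),np.arctan2(*(k-pv)[[1,0]]))
cv2.imwrite("pics/w5l.png",cv2.resize(im[220:340,380:460],None,fx=5,fy=5,interpolation=cv2.INTER_CUBIC)[:,:,::-1])
E
```

```text
[[0.5124 0.0108]
 [0.5136 0.0108]]
rider (np.float64(0.0889), np.float64(3.383)) pointer (np.float64(0.0828), np.float64(3.3805)) diff 0.0024999999999999467
rider (np.float64(0.09), np.float64(3.3794)) pointer (np.float64(0.084), np.float64(3.3766)) diff 0.0028000000000001357
[0.56908165 0.12726724 0.034     ] [0.61034873 0.12801994 0.032     ] [0.61620569 0.12520306 0.055     ] 0.018237630095197604 -0.0437751688457197
```

View pics/w5l.png

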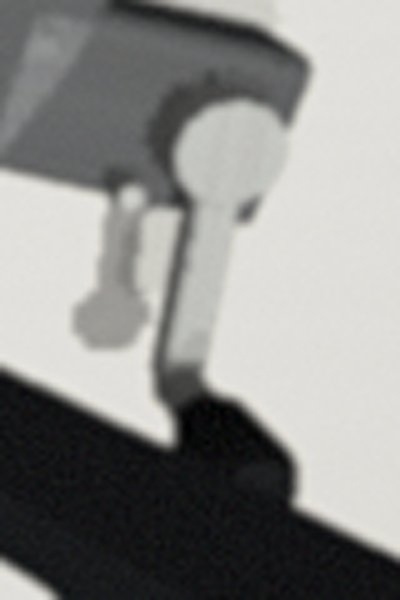

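View pics/top6.png

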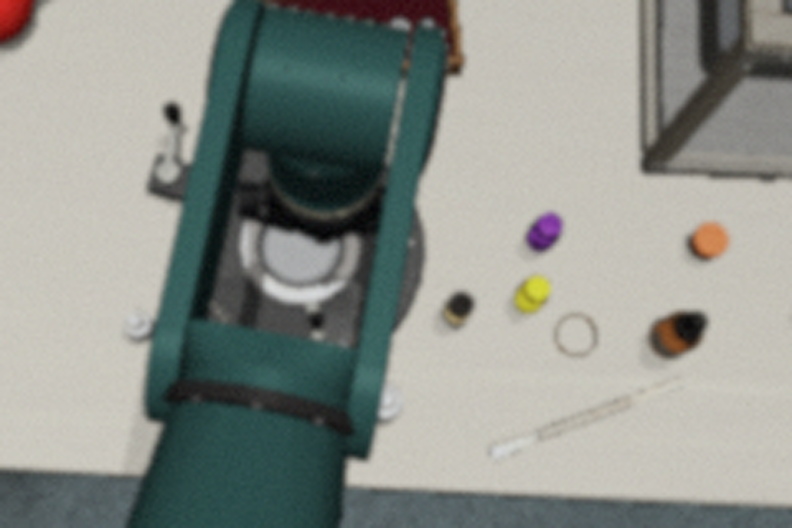

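```bash
python3 - <<'E'
from look import *
look("w7",[.65,.14,.33],np.pi); print(manip.read_time())
im=cv2.imread("pics/w7.png")
E
```

```text
31.5167
```

View pics/w7.png

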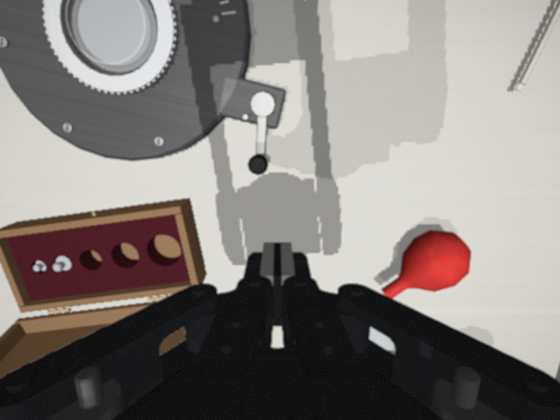

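```bash
python3 - <<'E'
from h import *
import pickle
cp,im=pickle.load(open("w7.pkl","rb"))
pv=px2plane(cp,(262.3,104),.034)[0]
for z in (.052,.06):
    k=px2plane(cp,(258,164),z)[0]; print(pv,k,np.hypot(*(k-pv)[:2]),np.arctan2(*(k-pv)[[1,0]]))
manip.close_job(); print(manip.read_time())
E
```

```text
[0.57053943 0.12838063 0.034     ] [0.6169726  0.12521682 0.052     ] 0.04654083023922699 -0.06803171511171993
[0.57053943 0.12838063 0.034     ] [0.615906   0.12571471 0.06      ] 0.045444827868275535 -0.058696505393767424
the job is handed in; nothing more can be done
the job is handed in; nothing more can be done
```

The ring is on the rider's mark and the lock lever is at its far stop. I handed the job in at about 31.5 s of the 51 s allowed.

- **Ring:** I pushed the lever post round with the shut fingertips, in three passes with a camera check after each of the first two. The last check, after the lock push, puts the pointer 0.0025 rad (about 0.15°) short of the rider's point. Centring on the ring's edge or the disc's rim gave the same gap to within 0.0003 rad.
- **Lock lever:** I pushed its knob the same way until the force rose from about 1.5 N to 8 N, which marked the stop. In the last clear picture the lever points at −0.06 to −0.07 rad in the world frame; the stop should be at about −0.07. An earlier picture, with the knob partly hidden, gave −0.04 to +0.02 rad, and I did not rely on it.
- **Everything else:** The vial, bottle and stopper show in the same places in the top picture before and after. The dish is still on the window. The two weights were partly hidden by the arm in the last top view, but the other pictures show both still standing in front of the stage. I did not measure their positions again.
- **At hand-in:** The arm stood clear of everything.

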